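# Check a sole-finisher spindle for runout

## Robot

A 7-joint arm with a two-finger parallel gripper is mounted at the origin on the work surface. World frame = base frame: x ahead of the robot, y to its left, z up, the work surface at z = 0. Lengths are in m, angles in rad, forces in N, time in s.
With the tool pointing down it reaches from about 0.425 to 1.025 m from the base axis. Payload 3.6 kg.
Tool frame: the origin (TCP) lies between the finger pads; the fingertips stand 8 mm ahead of it and the grasp point (between the pads) lies 11 mm behind it; z points along the fingers, y is the direction in which the jaws open and shut (so a half turn about z gives the same grasp; the last joint's range is limited). The gripper opens to 85 mm and grips with 20 to 120 N. Pads are 22 mm wide; open, the fingers measure 114 mm over their backs; the gripper's body (76 mm by 85 mm) begins 54 mm behind the grasp point. The pads swing forward as they close: fully open they stand 13 mm farther back than shut.
Start: joints at [1.147, 0.591, 0.048, 1.609, -0.033, 0.943, -0.034], TCP at [0.235, -0.686, 0.239] pointing down, gripper open.
Joint ranges: [-2.69, 2.69], [-0.47, 2.24], [-1.27, 1.36], [0.19, 2.51], [-1.53, 4.68], [0.08, 2.07], [-3.09, 3.09]. Speed limits (rad/s): [2.57, 2.57, 3.14, 3.14, 3.14, 3.14, 3.14].

## Interface

Orientations are given as a unit quaternion [x, y, z, w].
In Python, from workcell import manip, grab_frame, order gives the robot as it stands. Calls block until the motion is done:
- manip.move_ptp(position, orientation): joint-space move of the TCP to a pose.
- manip.movel(position, frame=None, feed=0.15, max_force=None): straight line of the TCP; frame=None keeps the orientation; feed is the mean speed in m/s. With max_force (N) it stops when the force on the tool has changed by that much, and returns True; else False.
- manip.move_joints(angles): joint-space move.
- manip.move_gripper(opening): finger opening in m; the grip force is fixed at half the most; returns when the fingers have stopped.
- manip.hold(seconds).
- manip.ik(position, orientation): joint angles nearest the present ones, or None.
- grab_frame(name): name is "scene" or "side" or "wrist"; returns a dict with "color" (384x512x3 uint8, blue, green, red), "fovy" (degrees; the focal length in pixels is half the picture's height over the tangent of half this angle, whatever the lens; pixels are square), "cx", "cy" (the principal point, pixels), "view" (4x4, takes a point from world to camera coordinates); the wrist camera has in their place "tool_from_camera" (4x4, takes a point from camera to tool coordinates, whose origin is the TCP and whose axes are the flange's). Camera axes: x right, y up, looking along -z (the intrinsics and any distortion apply to the point x, -y, -z); pixel columns grow to the right and rows downward; lengths in m; the calibration is good to about 2 mm. A picture is of the moment at which its call begins: read the wrist's pose just before it. There is no depth.
A pose or a line that the arm cannot do raises manip.MotionError and nothing moves.
- order.job_done(): hands the job in, once; it reports no verdict.
Readings, each from a call of its own:
- manip.get_t(): time.
- manip.get_q(): joint angles.
- manip.get_joint_velocities(): joint speeds.
- manip.get_joint_efforts(): joint torques, N m.
- manip.get_tcp_pos(): TCP position.
- manip.get_tool_rot(): TCP orientation.
- manip.get_wrist_force(): force on the tool from outside, world axes, zero at the start.
- manip.get_moment(): the same for the moment, N m.
- manip.get_finger_gap(): finger opening in m.
Only numpy, scipy, OpenCV 4.12 (cv2) and the standard library are available. Lean on these libraries where they do the work, as an engineer would, in place of code of your own. Each camera call takes 0.05 s, during which the arm holds its last target.

## Task

Check the sanding spindle in the gauge stand's V-blocks (red ball lever) for runout: first press the green knob on the dial indicator straight down until its sprung plunger is pushed in about half its travel by the spindle. Then turn the spindle by pushing the red ball lever away from the robot, over the top, until it leans about as far to the other side. Leave the indicator down and the spindle in its V-blocks, and leave the spare spindle with the blue ball alone.

Things in the scene. Friction and masses are not known exactly. Their poses are not given: they have to be found in the camera images.
- stand: Fixed gauge stand: grey base 180 x 190 x 15 mm, two steel V-blocks 75 mm either side of the middle (80 mm high), column 217 mm high, 75 mm to the -x side. Origin on the bench below plunger and spindle middle; y runs along the spindle, x away from the robot (yawed up to 17 degrees), z up. Spindle: loose shaft 25 mm thick, 240 mm long, 0.8 kg, axis 75 mm above the bench, collars stop it endways.
- knob_top (a point): Centre of the flat top of the green knob, 34 mm across, above the dial indicator (54 mm across). The indicator slides only down the column and stays where left; pushing takes 4 to 6 N. Knob top starts 216 to 236 mm above the bench; at 196 mm the plunger below it meets the spindle, at 183 mm it is pushed in by half its travel; the slide ends at 166 mm, too low.
- plunger (a joint): How far the sprung plunger (steel pin with brass ball tip, under the dial) is pushed into the indicator, in m: 0 = out and free, 0.026 = its whole travel. Spring force 0.8 N at 0, 2.1 N at half travel. It changes by about 2 mm as the spindle turns, since the bright band (32 mm thick) under it is eccentric.
- lever_ball (a point): Centre of the red ball (20 mm) on the spindle's lever, a rod 8 mm thick square to the spindle's axis; ball centre 80 mm from that axis, at y = -105 mm in the stand's frame. It starts leaning 32 degrees towards the robot (ball at x = -42 mm in the stand's frame, 143 mm above the bench) and is to lean about as far to +x. Turning takes about 1 N at the ball; it stays where left.
- spare_ball (a point): Centre of the blue ball (20 mm) on the lever of a spare spindle of the same form, which lies loose in a wooden V cradle elsewhere on the bench, with no indicator. Not to be moved.

How it is judged:
On the way, in this order (a step that is already met when the one before it is completed fails the run):
1. the plunger rests on the spindle, pushed in 6 to 19 mm, while the lever still leans towards the robot (value of joint plunger between 0.006 and 0.019 m and x of lever_ball in the frame of stand below -0.025 m), for 0.3 s.
2. the lever has been swung over, away from the robot, with the plunger still on the spindle (value of joint plunger between 0.006 and 0.022 m and x of lever_ball in the frame of stand above 0.025 m and z of lever_ball in the frame of stand above 0.095 m), for 0.2 s.
At the end, for the whole second after the job is handed in: The spindle lies in its V-blocks along the stand (within 8 degrees and 15 mm endways), its red ball 25 mm or more beyond the spindle's axis on the side away from the robot and at least 95 mm above the bench, and the plunger still rests on it, pushed in 6 to 22 mm (all of step 2 and z of lever_ball in the frame of stand below 0.165 m and y of lever_ball in the frame of stand between -0.12 and -0.09 m and angle between the y axis of lever_ball and the y axis of stand, either way round below 0.15 rad); the robot touches nothing.
It fails at once if the spare spindle was disturbed (its ball moved more than 15 mm) (distance of spare_ball from where it was at the start of the episode above 0.015 m).
It also fails if it takes over 42 s, if anything falls off the work surface, if the arm or the gripper's body presses on something with over 40 N, if the wrist force passes 120 N, or if a joint passes its speed limit or range.

## Working session

There is one attempt and no reset: what is moved stays moved. The work goes in short steps, each a Python script; the robot and the scene stay as the last script left them, time stands still between calls to the robot, and variables do not carry over. Pictures are saved under pics/ and viewed, and the job is handed in when it is done.

```bash
mkdir -p pics; ls; python3 - <<'E'
from workcell import manip, grab_frame
import cv2
print(manip.get_t(),manip.get_tcp_pos(),manip.get_tool_rot())
for n in("scene","side","wrist"):
    f=grab_frame(n); cv2.imwrite(f"pics/{n}0.png",f["color"]); print({k:v for k,v in f.items() if k!="color"})
E
```

```text
pics
0.0 [ 0.23523556 -0.68491107  0.23813369] [ 9.86344161e-01  1.64693442e-01 -2.40062907e-04 -1.09961013e-03]
{'fovy': 54.34577237604232, 'cx': 256.29137643274356, 'cy': 190.55456249171357, 'view': array([[ 0.55539468,  0.83151206,  0.01115498, -0.41381054],
       [-0.71421118,  0.47008868,  0.51857402,  0.29617406],
       [ 0.42595673, -0.29598026,  0.85495997, -1.25160262],
       [ 0.        ,  0.        ,  0.        ,  1.        ]])}
{'fovy': 56.56251385983482, 'cx': 256.1811838657114, 'cy': 188.123349169142, 'view': array([[-0.70602981, -0.70817804, -0.00240344,  0.49298707],
       [ 0.54869267, -0.54916757,  0.6303581 , -0.37004342],
       [-0.44772565,  0.44373285,  0.77630077, -0.69812409],
       [ 0.        ,  0.        ,  0.        ,  1.        ]])}
{'fovy': 63.736483041323524, 'cx': 254.4258101148438, 'cy': 194.83037759862032, 'tool_from_camera': array([[-4.48512450e-04,  9.60045940e-01,  2.79842084e-01,
         7.22878408e-02],
       [ 9.99999880e-01,  3.75255235e-04,  3.15356895e-04,
         4.23335984e-04],
       [ 1.97744900e-04,  2.79842192e-01, -9.60045993e-01,
        -1.36122066e-01],
       [ 0.00000000e+00,  0.00000000e+00,  0.00000000e+00,
         1.00000000e+00]])}
```

View pics/scene0.png

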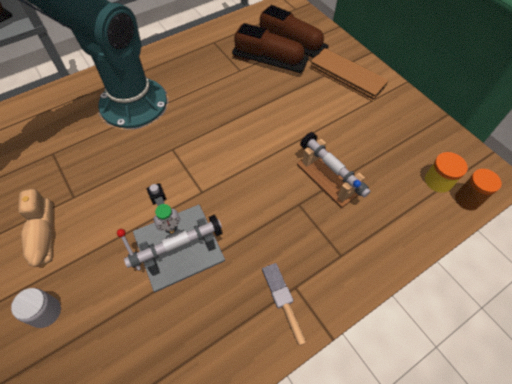

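View pics/side0.png

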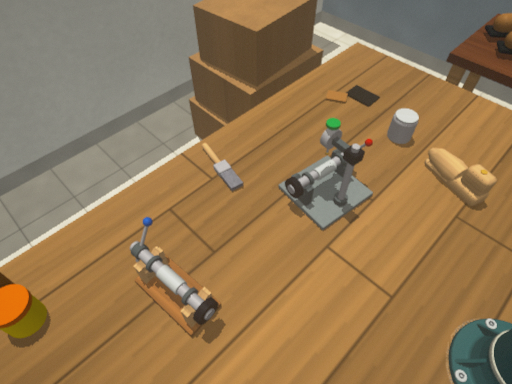

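View pics/wrist0.png

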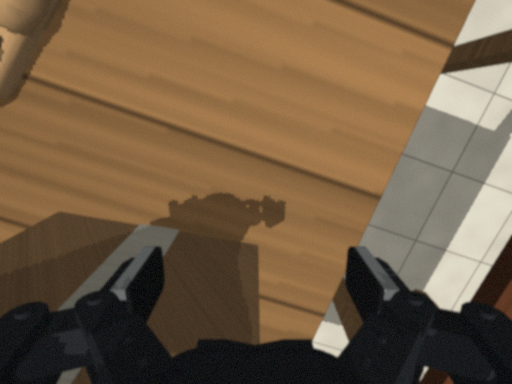

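The scene shows the stand with the green knob at (165,213), the red ball at (121,232) and the blue ball at (361,186). In the side view these are at (333,124), (369,142) and (148,222). Next I triangulate them.

```bash
cat > h.py <<'E'
import numpy as np, cv2
from scipy.optimize import least_squares
def proj(f,P):
    P=np.atleast_2d(P); c=P@f["view"][:3,:3].T+f["view"][:3,3]
    fl=192/np.tan(np.radians(f["fovy"])/2)
    return np.c_[f["cx"]+fl*c[:,0]/-c[:,2], f["cy"]+fl*-c[:,1]/-c[:,2]]
def blob(img,col):
    b,g,r=[img[...,i].astype(int) for i in range(3)]
    m={'red':(r>110)&(g<60)&(b<60),'green':(g>90)&(r<g*0.5)&(b<g*0.8),'blue':(b>100)&(r<b*.5)&(g<b*.7)}[col]
    n,l,s,c=cv2.connectedComponentsWithStats(m.astype(np.uint8))
    o=[(s[i,4],c[i].round(1),s[i,:4]) for i in range(1,n) if s[i,4]>8]
    return sorted(o,key=lambda a:-a[0])
def tri(fs,uv):
    return least_squares(lambda P:np.concatenate([(proj(f,P)[0]-u) for f,u in zip(fs,uv)]),[.6,-.2,.1])
E
python3 - <<'E'
from h import *
from workcell import grab_frame
F=[grab_frame(n) for n in("scene","side")]
for f in F:
    print({k:v for k,v in f.items() if k not in("color","view")}.keys())
    for c in('red','green','blue'): print(c,blob(f["color"],c)[:4])
a=F[0]["color"][170:300,90:240]; b=F[1]["color"][90:230,270:400]
cv2.imwrite("pics/z1.png",np.hstack([cv2.resize(a,(400,347),interpolation=2),cv2.resize(b,(322,347),interpolation=2)]))
E
```

```text
dict_keys(['fovy', 'cx', 'cy'])
red [(np.int32(50), array([120.6, 232.7]), array([117, 229,   9,   8], dtype=int32)), (np.int32(13), array([451.8, 177.6]), array([448, 176,  10,   3], dtype=int32))]
green [(np.int32(169), array([163. , 211.1]), array([156, 204,  15,  15], dtype=int32))]
blue [(np.int32(38), array([356.8, 183.1]), array([354, 180,   7,   7], dtype=int32))]
dict_keys(['fovy', 'cx', 'cy'])
red [(np.int32(38), array([368.2, 142.1]), array([365, 139,   7,   7], dtype=int32)), (np.int32(15), array([  4.5, 325.1]), array([  0, 323,  10,   4], dtype=int32))]
green [(np.int32(100), array([333.1, 122.7]), array([327, 118,  13,  10], dtype=int32))]
blue [(np.int32(46), array([146.6, 220.9]), array([143, 218,   8,   7], dtype=int32))]
```

View pics/z1.png

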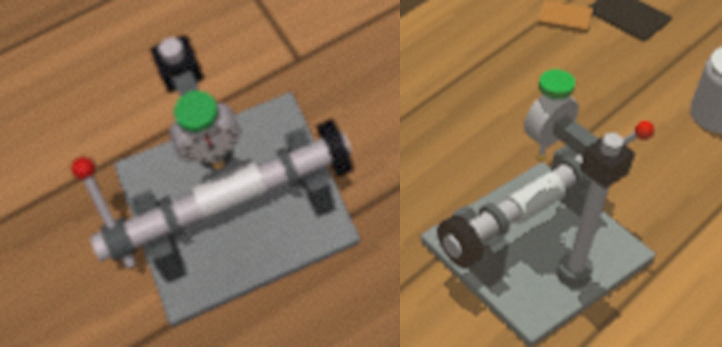

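```bash
python3 - <<'E'
from h import *
from workcell import grab_frame
F=[grab_frame(n) for n in("scene","side")]
for n,u in dict(red=[(120.6,232.7),(368.2,142.1)],green=[(163,211.1),(333.1,122.7)],blue=[(356.8,183.1),(146.6,220.9)]).items():
    s=tri(F,np.array(u)); print(n,s.x.round(4),s.fun.round(2))
def stand(p):
    x,y,a,h=p; c,s=np.cos(a),np.sin(a)
    loc=np.array([[-.0424,-.105,.1428],[0,0,h]])
    return np.c_[x+c*loc[:,0]-s*loc[:,1],y+s*loc[:,0]+c*loc[:,1],loc[:,2]]
obs=[np.array([[120.6,232.7],[163,211.1]]),np.array([[368.2,142.1],[333.1,122.7]])]
s=least_squares(lambda p:np.concatenate([(proj(f,stand(p))-o).ravel() for f,o in zip(F,obs)]),[.65,-.2,0,.22])
print(s.x,np.degrees(s.x[2]),s.fun.round(2)); p=s.x
print(stand(p))
# overlay check
c,sn=np.cos(p[2]),np.sin(p[2])
out=[]
for f,sl in zip(F,[(slice(170,300),slice(90,240)),(slice(90,230),slice(270,400))]):
    im=cv2.resize(f["color"],None,fx=4,fy=4,interpolation=2)
    L=np.array([[-.0424,-.105,.1428],[0,0,p[3]],[0,-.12,.075],[0,.12,.075],[0,-.105,.075],[-.075,0,.217],[-.075,0,.015]])
    for q in np.vstack([L,[[a,b,.015] for a in(-.09,.09) for b in(-.095,.095)]]):
        u=proj(f,[p[0]+c*q[0]-sn*q[1],p[1]+sn*q[0]+c*q[1],q[2]])[0]
        cv2.circle(im,tuple(int(v*4+1.5) for v in u),3,(255,0,255),-1)
    out.append(im[sl[0].start*4:sl[0].stop*4,sl[1].start*4:sl[1].stop*4])
cv2.imwrite("pics/z2.png",cv2.resize(np.hstack([out[0],out[1][:520]]),(800,370)))
E
```

```text
red [ 0.5095 -0.2157  0.1419] [-0.19 -0.08 -0.22  0.07]
green [ 0.5652 -0.1173  0.2318] [-0.39 -0.13 -0.44  0.11]
blue [0.7053 0.3225 0.1434] [-0.26  0.02 -0.22 -0.02]
[ 0.56535124 -0.11711238 -0.13128441  0.23196637] -7.522042636096414 [-0.29 -0.23 -0.29 -0.17 -0.16 -0.2  -0.52  0.09]
[[ 0.50957081 -0.21565832  0.1428    ]
 [ 0.56535124 -0.11711238  0.23196637]]
```

View pics/z2.png

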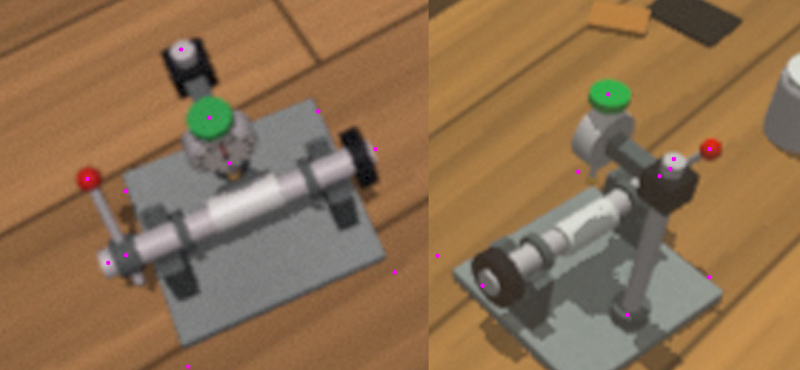

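The overlay of the spindle, column and ball fits (yaw −7.5°). The base plate only looks offset, which doesn't matter here. Next I shut the gripper, move above the knob and find contact.

```bash
cat >> h.py <<'E'
P0=np.array([.5652,-.1172]);YAW=-0.1313
def w(x,y,z): c,s=np.cos(YAW),np.sin(YAW); return [P0[0]+c*x-s*y,P0[1]+s*x+c*y,z]
def loc(p): c,s=np.cos(YAW),np.sin(YAW); d=np.array(p[:2])-P0; return np.array([c*d[0]+s*d[1],-s*d[0]+c*d[1],p[2]])
Q=[np.cos(YAW/2),np.sin(YAW/2),0,0]
E
python3 - <<'E'
from h import *
from workcell import manip,grab_frame
manip.move_gripper(0.0)
p=manip.get_tcp_pos(); manip.movel([p[0],p[1],.32],feed=.2)
manip.move_ptp(w(0,0,.275),Q)
print(manip.get_t(),loc(manip.get_tcp_pos()),manip.get_tool_rot(),manip.get_wrist_force(),manip.get_finger_gap())
r=manip.movel(w(0,0,.225),feed=.03,max_force=2.5)
print(r,manip.get_t(),loc(manip.get_tcp_pos()),manip.get_wrist_force())
o=[]
for n,s in zip(("scene","side"),[(slice(130,290),slice(80,280)),(slice(40,200),slice(260,460))]):
    f=grab_frame(n);o.append(cv2.resize(f["color"][s],(400,320),interpolation=2))
cv2.imwrite("pics/c1.png",np.hstack(o))
E
```

```text
4.0083 [ 1.30436261e-04 -1.26417901e-03  2.75011356e-01] [ 9.97785717e-01 -6.65099399e-02  6.63135396e-05  2.93594657e-04] [ 0.22333119  0.01844927 -1.38849865] 3.280295517264498e-05
True 5.0583 [-5.39949378e-04  3.59556965e-05  2.42217259e-01] [-0.29454958  0.63106077 -0.2025676 ]
```

View pics/c1.png

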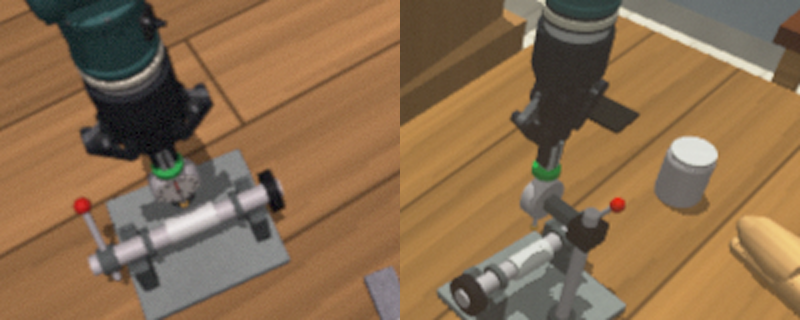

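The tips are on the knob: tip height 0.234, against 0.232 from vision. Now I press down, reading the force on the way.

```bash
python3 - <<'E'
from h import *
from workcell import manip,grab_frame
for z in(.238,.232,.215,.206,.202,.196,.1915):
    r=manip.movel(w(0,0,z),feed=.03,max_force=25)
    print(r,z,manip.get_t(),loc(manip.get_tcp_pos()).round(4),manip.get_wrist_force().round(2))
manip.movel(w(0,0,.30),feed=.12)
manip.movel(w(-.10,-.105,.30),feed=.2)
print(manip.get_t(),loc(manip.get_tcp_pos()),manip.get_wrist_force())
o=[];F=[];U=[];R=[]
for n,s in zip(("scene","side"),[(slice(150,310),slice(80,280)),(slice(80,240),slice(240,440))]):
    f=grab_frame(n);F.append(f)
    print(blob(f["color"],'green')[:2],blob(f["color"],'red')[:2])
    o.append(cv2.resize(f["color"][s],(400,320),interpolation=2))
try:print(tri(F,[blob(f["color"],'green')[0][1] for f in F]).x,tri(F,[blob(f["color"],'red')[0][1] for f in F]).x)
except Exception as e: print(e)
cv2.imwrite("pics/c2.png",np.hstack(o))
E
```

```text
False 0.238 5.4583 [ 0.     -0.      0.2377] [ 0.59 -0.53  0.01]
False 0.232 5.8083 [ 0.     -0.      0.2316] [-0.86 -0.09  0.32]
False 0.215 6.525 [-1.000e-04 -0.000e+00  2.145e-01] [ 0.64  0.93 -0.29]
False 0.206 6.975 [-1.000e-04  0.000e+00  2.056e-01] [-0.2  -0.38 -0.54]
False 0.202 7.2583 [-0.     -0.      0.2017] [ 0.78 -0.25  0.49]
False 0.196 7.6083 [ 0.     -0.      0.1959] [-0.13 -0.38  1.87]
False 0.1915 7.9083 [-0.      0.      0.1915] [-0.08  1.02  2.69]
9.8417 [-0.09917125 -0.10414923  0.30009245] [0.56641601 1.02309268 0.18541184]
[(np.int32(157), array([167.7, 222.3]), array([161, 216,  14,  14], dtype=int32))] [(np.int32(50), array([120.6, 232.6]), array([117, 229,   9,   8], dtype=int32)), (np.int32(13), array([452.4, 177.8]), array([449, 177,   9,   3], dtype=int32))]
[(np.int32(97), array([329.3, 139.5]), array([323, 135,  13,  10], dtype=int32))] [(np.int32(38), array([368.2, 142.1]), array([365, 139,   7,   7], dtype=int32)), (np.int32(15), array([  4.9, 325.1]), array([  0, 323,   9,   4], dtype=int32))]
[ 0.56531064 -0.11725271  0.17936131] [ 0.50942477 -0.21555052  0.14207419]
```

View pics/c2.png

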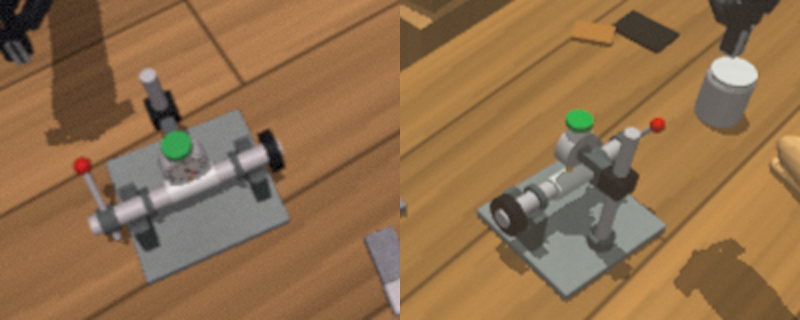

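The knob is at about 0.181–0.183 (pressed tip height 0.1835; the vision centroid of the cap is 0.179, and it read about 2 mm low before). The plunger is therefore in about 13–15 mm, and the lever has not moved. Now I swing the lever.

```bash
cat > look.py <<'E'
from h import *
from workcell import manip,grab_frame
def look(name):
    o=[];F=[]
    for n,s in zip(("scene","side"),[(slice(150,310),slice(80,280)),(slice(80,240),slice(240,440))]):
        f=grab_frame(n);F.append(f); o.append(cv2.resize(f["color"][s],(400,320),interpolation=2))
    cv2.imwrite(name,np.hstack(o))
    for c in('green','red'):
        u=[blob(f["color"],c) for f in F]
        if all(u): s=tri(F,[b[0][1] for b in u]); print(c,[(b[0][0],b[0][1]) for b in u],loc(s.x).round(4),s.fun.round(1))
E
python3 - <<'E'
from look import *
manip.movel(w(-.10,-.105,.138),feed=.15)
print(manip.movel(w(-.045,-.105,.138),feed=.08,max_force=12))
print(manip.movel(w(.010,-.105,.138),feed=.05,max_force=12))
print(manip.get_t(),loc(manip.get_tcp_pos()),manip.get_wrist_force())
look("pics/c3.png")
E
```

```text
False
False
13.2667 [ 0.01010893 -0.10499731  0.13810849] [-0.89368828  0.04281714  0.41645173]
green [(np.int32(158), array([167.8, 222.4])), (np.int32(99), array([329.3, 139.6]))] [0.0002 0.     0.179 ] [-0.3 -0.1 -0.3  0.1]
red [(np.int32(64), array([129.2, 259.9])), (np.int32(32), array([  8.3, 323.8]))] [ 0.0665  0.4969 -0.4396] [198.   -2.7 170.7   4.4]
```

View pics/c3.png

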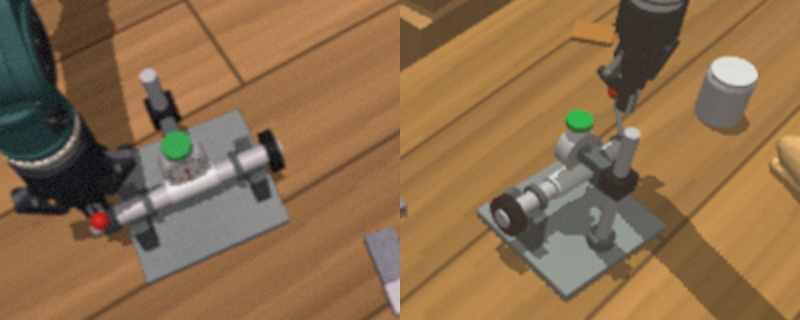

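The ball at scene pixel (129,260) is ahead of the fingers and over the top. I push about 9 mm more, then fit the lean on its known circle.

```bash
python3 - <<'E'
from look import *
def ang(uv,f): 
    g=lambda t:(proj(f,w(.08*np.sin(t[0]),-.105,.075+.08*np.cos(t[0])))[0]-uv)
    s=least_squares(g,[.3]); return np.degrees(s.x),s.fun
f=grab_frame("scene"); print(ang(blob(f["color"],'red')[0][1],f))
manip.movel(w(.0195,-.105,.138),feed=.04,max_force=12)
f=grab_frame("scene"); print(ang(blob(f["color"],'red')[0][1],f))
manip.movel(w(-.04,-.105,.138),feed=.1)
manip.movel(w(-.10,-.105,.28),feed=.2)
print(manip.get_t())
look("pics/c4.png")
E
```

```text
(array([24.06518686]), array([-0.18060999,  0.07285876]))
(array([32.77295796]), array([-0.12754147,  0.05456461]))
15.5167
green [(np.int32(156), array([167.7, 222.3])), (np.int32(96), array([329.4, 139.5]))] [ 0.000e+00 -1.000e-04  1.793e-01] [-0.3 -0.1 -0.3  0.1]
red [(np.int32(57), array([131.6, 265.2])), (np.int32(31), array([343.7, 124.6]))] [ 0.0433 -0.1047  0.1415] [-0.2 -0.1 -0.3  0.1]
```

View pics/c4.png

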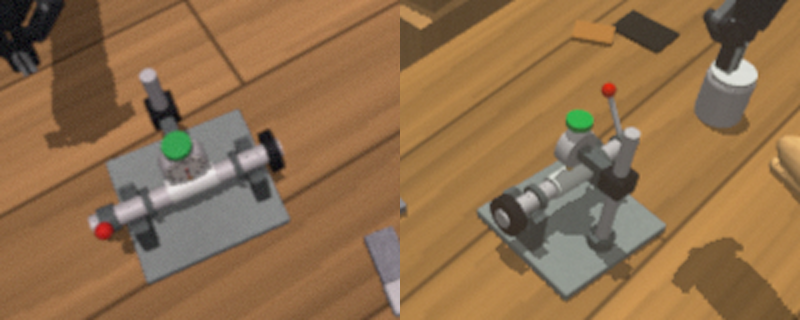

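The lever now leans away from the robot: the ball is at stand x = +43 mm, y = −105 mm and z = 142 mm. The knob is still down, the spindle is seated and the robot is clear, so I hand in.

```bash
python3 - <<'E'
from look import *
from workcell import order
f=[grab_frame(n) for n in("scene","side")]
print(tri(f,[blob(a["color"],'blue')[0][1] for a in f]).x)
print(order.job_done(),manip.get_t())
E
```

```text
[0.70542008 0.32230647 0.14316411]
the job is handed in; nothing more can be done
the job is handed in; nothing more can be done
```

The runout check was carried out and handed in at about 16 s of the 42 s allowed; no verdict was reported. I pressed the green knob down with closed fingertips, then pushed the red ball lever over the top and backed the arm off clear of everything.

- **Lever:** the last pictures put the red ball at x = +43 mm, y = −105 mm, z = 142 mm in the stand's frame, a lean of about 33° away from the robot. The spindle is still in its V-blocks.
- **Plunger:** I could only judge it indirectly, from the knob height. The press stopped with the fingertips at 183.5 mm. The camera centroid read 179 mm, and it had read about 2 mm low at first contact. That means the plunger is in about 13 to 15 mm, or 17 mm at most going by the raw camera value.
- **Spare spindle:** the blue ball is within 1 mm of where it started.
- **Force readings disagreed:** the wrist force showed about 1 to 3 N while pressing, less than the stated 4 to 6 N. I relied on position and vision instead, which agree that the knob moved about 52 mm.

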